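Push a stamped cap through the width gauge

TASK

Check the width of the round steel cap with the brass dome: with your fingertips, push it gently along the table through the gap between the two jaws of the gauge, and on until it lies wholly on the green spot on the other side. Do not grip or lift the cap, do not take it around the jaws, and leave the other samples where they are; finish with the cap lying still on the spot and your hand away.

Things in the scene. Friction and masses are not known exactly. Their poses are not given: they have to be found in the camera images.
- cap: Loose part to push, 0.15 to 0.28 kg: round steel brim 70 mm in diameter, 16 mm high, side upright; on it a brass dome 44 mm in diameter, 26 mm high in all. Origin at the centre of its underside. Slides flat on the table (z = 0) under 1 to 3 N and stops when the push stops. Starts 125 to 155 mm from the gauge on its +y or -y side, up to 30 mm off the passage's centre line.
- gauge: Width gauge fixed to the table: two steel jaws with orange covers, 74 mm apart (2 mm to spare each side of the cap), inner edges rounded 6 mm, 42 mm high, open above, table level between them. Origin on the table midway between the jaws; x runs across the gap (jaws span |x| 37 to 98 mm), y along the passage (jaws span |y| to 21 mm). Turned up to 0.35 rad.
- spot: Green spot printed flat on the table, 94 mm in diameter, origin at its centre; on the other side of the gauge from the cap, 125 to 155 mm along the passage, up to 30 mm off its centre line. The cap lies wholly on it when their centres are within 12 mm.
- washer: Bystander: flat steel ring 58 mm in diameter, 8 mm high. Origin at the centre of its underside. Lies 135 mm from the gauge's centre line on its +x side.
- plate: Bystander: square copper plate 45 x 45 x 6 mm with a black dot. Origin at the centre of its underside. Lies 135 mm from the gauge's centre line on its +x side.
- bracket: Bystander: aluminium angle bracket 40 x 50 x 30 mm high. Origin at the centre of its underside. Lies 135 mm from the gauge's centre line on its -x side.
- pin: Bystander: dark stepped steel pin standing upright, foot 28 mm in diameter, 36 mm high. Origin at the centre of its underside. Stands 135 mm from the gauge's centre line on its -x side.
- cup: Bystander: drawn steel cup, 44 mm in diameter, 42 mm high, standing behind the +x jaw. Origin at the centre of its underside.
- flange: Bystander: aluminium flange, 64 mm round with two ears, 96 mm long, 10 mm high, far out on the left. Origin at the centre of its underside.
- channel: Bystander: steel U channel 30 x 90 x 23 mm high, far out on the right. Origin at the centre of its underside.
Not all that is in view belongs to the job. What is shaped like the cap but orange is not meant. What is shaped like the gauge but purple is not meant.

How it is judged:
By the outcome, as a careful person would: the job done as asked, in the order asked, and still so for the second after the job is handed in, with the robot touching nothing.
It also fails if it takes over 54 s, if anything falls off the work surface, if the arm or the gripper's body presses on something with over 40 N, if the wrist force passes 120 N, or if a joint passes its speed limit or range.

ROBOT

A 6-joint arm with a two-finger parallel gripper is mounted at the origin on the work surface. World frame = base frame: x ahead of the robot, y to its left, z up, the work surface at z = 0. Lengths are in m, angles in rad, forces in N, time in s.
With the tool pointing down it reaches from about 0.375 to 0.75 m from the base axis. Payload 9 kg.
Tool frame: the origin (TCP) lies between the finger pads; the fingertips stand tip_extent ahead of it and the grasp point (between the pads) is the TCP (tip_extent is the distance from the TCP to the fingertips, in m); z points along the fingers, y is the direction in which the jaws open and shut (so a half turn about z gives the same grasp; the last joint's range is limited). The gripper opens to 85 mm and grips with 20 to 120 N. Pads are 22 mm wide; open, the fingers measure 114 mm over their backs; the gripper's body (76 mm by 85 mm) begins 54 mm behind the grasp point. The pads swing forward as they close: fully open they stand 13 mm farther back than shut.
Start: joints at [-1.394, 0.104, 0.097, 1.564, 0, 1.353], TCP at [0.231, -0.554, 0.25] pointing down, gripper open.
Joint ranges: [-2.99, 2.99], [-0.84, 1.86], [-1.1, 1.16], [-1.84, 2.11], [-1.51, 1.56], [-3.14, 3.14]. Speed limits (rad/s): [2.22, 2.22, 2.57, 3.14, 3.14, 3.14].

INTERFACE

Orientations are given as a rotation vector (axis times angle).
In Python, from rig import * gives the robot as it stands.
- The arm moves only by the tool jog_arm, never from a script. Its argument "commands" is a list of rows, each a list of 6 numbers: the shift along the world's x, y, z in m, then the turn, a rotation vector about the world's x, y, z in rad. In form: [[dx, dy, dz, ax, ay, az], ...]. A call has exactly 8 rows; each row shifts and turns the pose as measured when the row begins; what a row does not reach is not made up. A row lasts 1/8 s, in which the tool goes at most 62.5 mm and 10.7 degrees, less where a joint would pass 70% of its speed; a pose out of reach is approached as far as the arm can. A call is refused whole if a number of a shift passes 0.0625 or a number of a turn 0.188, either way. A call with a gripper value outside its range is refused whole. "fingers" is the opening, from 0 (shut) to 1 (fully open), set as the call begins (left out, the last holds). The fingers move at their own pace and stop on an object; "squeeze" is the grip in N (left out, the last holds). Time passes only in rows, so rows that do not move let the fingers close, or fill a call up. It gives the time, the measured TCP pose, the force and the opening at its end, in the units of the state.
- get_obs(): the state, without advancing time (a new reading comes with each control period).
- get_image(name): name is "scene" or "top" or "wrist"; returns (picture, depth): 384x512x3 uint8, blue, green, red; 384x512 float32, m along the optical axis (not along the pixel's ray), 0 where there is no reading.
- get_calibration(name): a dict with "vertical_fov" (degrees; the focal length in pixels is half the picture's height over the tangent of half this angle, whatever the lens; pixels are square), "cx", "cy" (the principal point, pixels), "distortion" ([k1, k2, p1, p2, k3] as OpenCV has them; the pictures are not rectified), "cam_to_world" (4x4, takes a point from camera to world coordinates); the wrist camera has in their place "T_tool_cam" (4x4, takes a point from camera to tool coordinates, whose origin is the TCP and whose axes are the flange's). Camera axes: x right, y down, z forward; pixel columns grow to the right and rows downward; lengths in m; the calibration is good to about 2 mm. A picture is of the moment at which its call begins: read the wrist's pose just before it. get_calibration takes no time and is no camera call.
- close_job(): hands the job in, once; it reports no verdict.
Trained networks look in the newest picture that a camera, given by its name, has taken for a name from the list of things; names that differ only in an ending like _2 or _b are one class to them, and where a whole thing is asked for, a point or a joint stands for the part that bears it (a point fixed in the world has none). Each returns a list of dicts, best first, with "p" (0 to 1); they miss things now and then, are a little off and sometimes report something else, mostly with a low value. They report only what shows in the picture. A call takes as long as a camera call. They do not tell look-alikes from the thing itself.
- look_for(camera, name): "bbox" ([left, top, right, bottom] in pixels, round what is visible of it).
- regions_of(camera, name): "pixels" (384x512 bool, what is visible of it) and "bbox" ([left, top, right, bottom] in pixels, round what is visible of it).
- place_of(camera, name): "point" ([row, column] in pixels: a listed point, or the origin of a listed thing).
The state is a dict: "time_s": time; "joint_pos": joint angles; "qvel": joint speeds; "tau": joint torques, N m; "tool_pos": TCP position; "tool_rot": TCP orientation; "wrist_force": force on the tool from outside, world axes, zero at the start; "moment": the same for the moment, N m; "finger_gap": opening from 0.0 (shut) to 1.0 (fully open).
Only numpy, scipy, OpenCV 4.12 (cv2) and the standard library are available. Lean on these libraries where they do the work, as an engineer would, in place of code of your own. Each camera call takes 0.05 s, during which the arm holds its last target.

## Working session

There is one attempt and no reset: what is moved stays moved. The work goes in short steps, Python scripts to look and compute and a tool call to move; the robot and the scene stay as the last step left them, time stands still between calls to the robot, and variables do not carry over. Pictures are saved under pics/ and viewed, and the job is handed in when it is done.

Besides the shell and the picture viewer there is one more tool, called in YAML: its name, and indented under it one key for each argument. jog_arm: Moves the arm, as the interface text tells. Its arguments: {"type":"object","properties":{"commands":{"type":"array","items":{"type":"array","items":{"type":"number"}}},"fingers":{"type":"number"},"squeeze":{"type":"number"}},"required":["commands"]}

```bash
ls; mkdir -p pics; cat > h.py <<'E'
import numpy as np, cv2
from rig import *
def K(c):
    f=192/np.tan(np.radians(c["vertical_fov"])/2)
    return np.array([[f,0,c["cx"]],[0,f,c["cy"]],[0,0,1.]]), np.array(c["distortion"],float)
def pose(c):
    if "cam_to_world" in c: return np.array(c["cam_to_world"])
    o=get_obs(); T=np.eye(4); T[:3,:3]=cv2.Rodrigues(np.array(o["tool_rot"],float))[0]; T[:3,3]=o["tool_pos"]
    return T@np.array(c["T_tool_cam"])
def ray2z(name,rc,z):
    c=get_calibration(name);k,d=K(c);T=pose(c)
    rc=np.atleast_2d(np.array(rc,float))
    u=cv2.undistortPoints(rc[:,None,::-1].copy(),k,d)[:,0]
    v=np.c_[u,np.ones(len(u))]@T[:3,:3].T
    s=(z-T[2,3])/v[:,2]
    return T[:3,3]+v*s[:,None]
def cloud(name,dep,mask):
    c=get_calibration(name);k,d=K(c);T=pose(c)
    r,cc=np.nonzero(mask&(dep>0))
    u=cv2.undistortPoints(np.c_[cc,r].astype(float)[:,None],k,d)[:,0]
    p=np.c_[u,np.ones(len(u))]*dep[r,cc][:,None]
    return p@T[:3,:3].T+T[:3,3]
E
python3 - <<'E'
from h import *
o=get_obs();print(o["time_s"],o["tool_pos"],o["tool_rot"],[k for k in o])
for n in ["scene","top"]:
    im,d=get_image(n);cv2.imwrite(f"pics/{n}0.png",im);np.save(n+"0.npy",d)
    for t in ["cap","gauge","spot"]:
        for q in place_of(n,t)[:4]:
            print(n,t,round(q["p"],2),np.round(q["point"],1),np.round(ray2z(n,q["point"],0)[0],3))
E
```

```text
pics
0.0 [ 0.23071983 -0.55354269  0.24951158] [-3.07928516e+00 -6.15839247e-01 -1.33586384e-05] ['time_s', 'joint_pos', 'qvel', 'tau', 'tool_pos', 'tool_rot', 'wrist_force', 'moment', 'finger_gap']
scene cap 0.84 [199.5 186.8] [ 0.555 -0.16   0.   ]
scene cap 0.58 [176.8 171.7] [ 0.514 -0.251  0.   ]
scene gauge 0.93 [116.8 224.5] [ 0.218 -0.271  0.   ]
scene gauge 0.77 [205.4 235.9] [ 0.497 -0.031  0.   ]
scene spot 0.87 [220.9 287.4] [0.464 0.116 0.   ]
top cap 0.81 [128.  315.6] [ 0.713 -0.204  0.   ]
top cap 0.77 [170.6 304. ] [ 0.559 -0.156  0.   ]
top cap 0.52 [180.9 334.3] [ 0.519 -0.263  0.   ]
top cap 0.37 [232.1 252.8] [0.345 0.033 0.   ]
top gauge 0.93 [191.9 269.6] [ 0.486 -0.031  0.   ]
top gauge 0.8 [263.7 333.5] [ 0.225 -0.249  0.   ]
top gauge 0.57 [222.6 302.6] [ 0.373 -0.145  0.   ]
top spot 0.71 [202.  230.3] [0.454 0.11  0.   ]
```

View pics/top0.png

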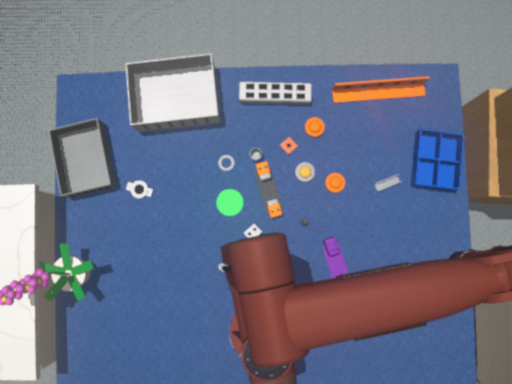

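View pics/scene0.png

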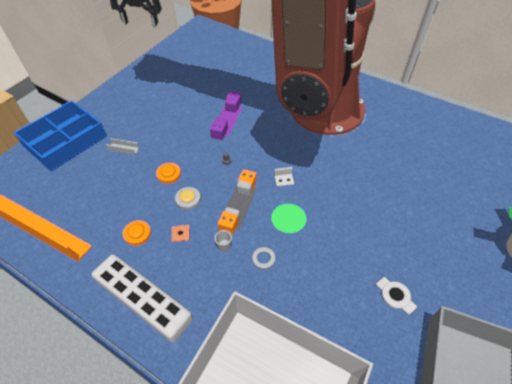

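```bash
python3 - <<'E'
import cv2
im=cv2.imread("pics/top0.png")
cv2.imwrite("pics/topcrop.png",cv2.resize(im[110:270,200:400],None,fx=3.7,fy=3.7,interpolation=cv2.INTER_CUBIC))
from h import *
for n in("top","wrist"):
  c=get_calibration(n);print({k:np.round(v,3) for k,v in c.items()})
E
```

```text
{'vertical_fov': np.float64(42.735), 'cx': np.float64(254.029), 'cy': np.float64(197.709), 'distortion': array([-0.1,  0. ,  0. ,  0. ,  0. ]), 'cam_to_world': array([[-0.027, -0.996,  0.084,  0.32 ],
       [-1.   ,  0.028,  0.003,  0.021],
       [-0.005, -0.084, -0.996,  1.739],
       [ 0.   ,  0.   ,  0.   ,  1.   ]])}
{'vertical_fov': np.float64(65.533), 'cx': np.float64(252.453), 'cy': np.float64(191.983), 'distortion': array([-0.049,  0.   ,  0.   ,  0.   ,  0.   ]), 'T_tool_cam': array([[ 0.001, -0.951, -0.308,  0.079],
       [ 1.   ,  0.001,  0.001,  0.001],
       [-0.001, -0.308,  0.951, -0.124],
       [ 0.   ,  0.   ,  0.   ,  1.   ]])}
```

View pics/topcrop.png

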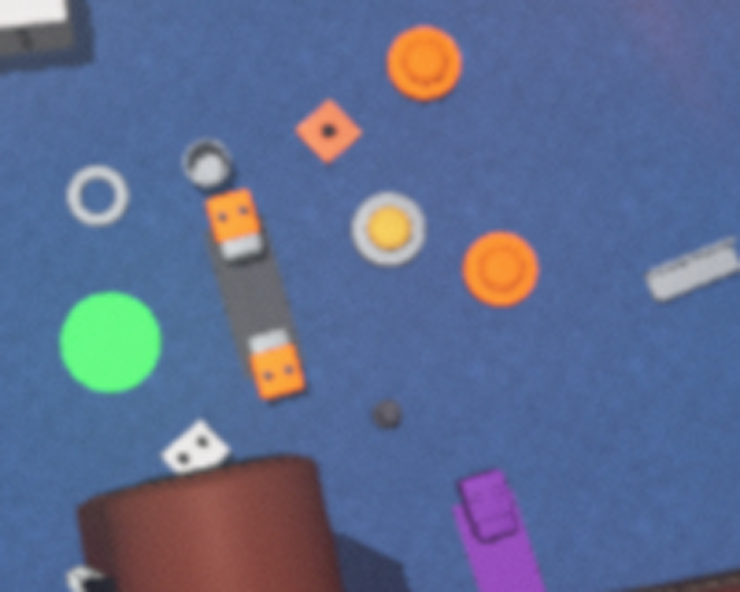

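Candidates for the cap, in top-view pixels: steel brim with brass dome at (col 305, row 172), orange look-alikes at (315,127) and (335,182). The crop shows grey and brass at (305,172), so that is the cap. The gauge is the orange one at (269,190); the purple one at (335,257) is not meant. The spot is at (230,202). Next I move behind the cap for a close wrist look.

jog_arm:
  commands:
    - [0.046,0.042,0,0,0,0.185]
    - [0.046,0.042,0,0,0,0.185]
    - [0.046,0.042,0,0,0,0.185]
    - [0.046,0.042,0,0,0,0.185]
    - [0.046,0.042,0,0,0,0.185]
    - [0.046,0.042,0,0,0,0.185]
    - [0.046,0.042,0,0,0,0.185]
    - [0.046,0.042,0,0,0,0.185]
  fingers: 0.35

```text
time_s: 1.4
tool_pos: [0.5985, -0.2158, 0.2504]
tool_rot: [1.833, 2.548, 0.001]
wrist_force: [0.2, -0.9, -0.6]
finger_gap: 0.35
```

```bash
cat >> h.py <<'E'
def head():
    R=cv2.Rodrigues(np.array(get_obs()["tool_rot"],float))[0]; return np.arctan2(R[1,0],R[0,0])
E
python3 - <<'E'
from h import *
o=get_obs();print(o["time_s"],o["tool_pos"],o["tool_rot"],head(),o["finger_gap"],np.round(o["joint_pos"],2))
im,d=get_image("wrist");cv2.imwrite("pics/w1.png",im);np.save("w1.npy",d)
E
```

```text
1.4 [ 0.59851892 -0.21575067  0.25035397] [1.83253477e+00 2.54767113e+00 5.61201486e-04] 1.8944687460869798 0.35003651987911943 [-0.55  0.21  0.22  1.57  0.    0.7 ]
```

View pics/w1.png

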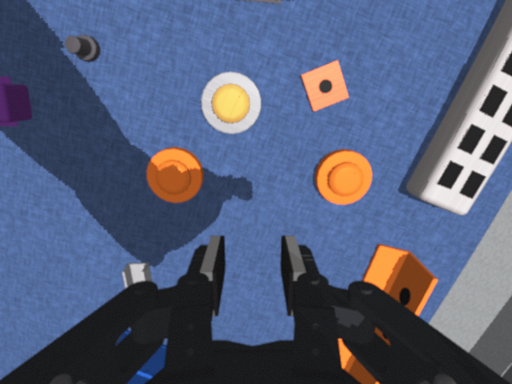

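The wrist picture shows the steel cap with brass dome at (231,103), the orange look-alikes at (174,175) and (344,178), and the gauge out of view above. I move forward and up to see the cap, gauge and spot together.

jog_arm:
  commands:
    - [-0.01,0.035,0.025,0,0,0]
    - [-0.01,0.035,0.025,0,0,0]
    - [-0.01,0.035,0.025,0,0,0]
    - [-0.01,0.035,0.025,0,0,0]
    - [-0.01,0.035,0.0,0,0,0]
    - [0,0,0,0,0,0]
    - [0,0,0,0,0,0]
    - [0,0,0,0,0,0]

```text
time_s: 2.45
tool_pos: [0.5516, -0.0285, 0.351]
tool_rot: [1.811, 2.565, 0.007]
wrist_force: [-0.3, 0.2, 0.1]
finger_gap: 0.348
```

```bash
python3 - <<'E'
from h import *
o=get_obs();print(o["time_s"],o["tool_pos"],o["tool_rot"],head())
im,d=get_image("wrist");cv2.imwrite("pics/w2.png",im);np.save("w2.npy",d)
E
```

```text
2.45 [ 0.55156821 -0.0284564   0.35095193] [1.81140866 2.56516959 0.00655254] 1.9119049327212712
```

View pics/w2.png

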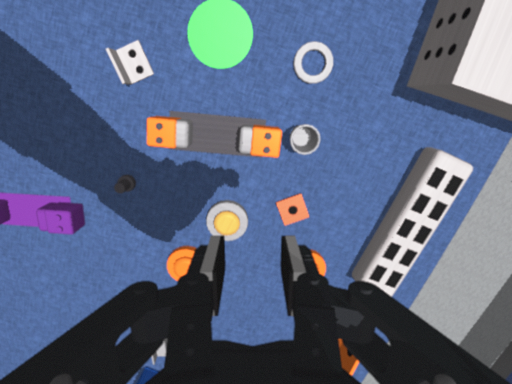

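The picture shows the cap at (228,220), the gauge jaws at (168,132) and (261,141), the spot at (220,33), and the purple look-alike at (40,212). Now I measure them.

```bash
python3 - <<'E'
from h import *
im=cv2.imread("pics/w2.png");d=np.load("w2.npy")
hsv=cv2.cvtColor(im,cv2.COLOR_BGR2HSV)
def box(r0,r1,c0,c1):
    m=np.zeros(d.shape,bool);m[r0:r1,c0:c1]=1;return m
m=box(105,170,140,287)
P=cloud("wrist",d,m);print("z pct",np.percentile(P[:,2],[1,10,50,90,99]))
Q=P[(P[:,2]>.036)&(P[:,2]<.05)]
print(len(Q),np.median(Q[:,2]))
r=cv2.minAreaRect((Q[:,:2]*1000).astype(np.float32));print("gauge rect",r)
b=cv2.boxPoints(r)
c=np.array(r[0]);
# x axis: long dir, pointing +world x
e=[b[1]-b[0],b[2]-b[1]];e=max(e,key=np.linalg.norm);x=e/np.linalg.norm(e);x*=np.sign(x[0]);y=np.array([-x[1],x[0]])
L=(Q[:,:2]*1000-c)@np.c_[x,y]
for s in(-1,1):
    k=L[L[:,0]*s>0];print(s,np.percentile(k[:,0],[0.5,2,50,98,99.5]),np.percentile(k[:,1],[0.5,2,50,98,99.5]))
print("ang",np.arctan2(x[1],x[0]))
# colour: orange contour corners ray at z .042
o=(m&(hsv[...,0]<20)&(hsv[...,1]>150)&(hsv[...,2]>120)).astype(np.uint8)
n,lab,st,ce=cv2.connectedComponentsWithStats(o);cs=[]
for i in range(1,n):
    if st[i,4]>300:
        rr=np.argwhere(lab==i);w=ray2z("wrist",rr,.042);R=cv2.minAreaRect((w[:,:2]*1000).astype(np.float32));print("orange",st[i,4],R); cs.append(R)
# cap
m=box(195,243,200,252)
P=cloud("wrist",d,m);k=(P[:,2]>.011);print("cap z",np.percentile(P[k,2],[5,50,95]))
B=P[(P[:,2]>.011)]
print("cap circ",cv2.minEnclosingCircle((B[:,:2]*1000).astype(np.float32)))
dm=(m&(hsv[...,0]>15)&(hsv[...,0]<32)&(hsv[...,1]>120))
rr=np.argwhere(dm);print("dome",len(rr),rr.mean(0),ray2z("wrist",[rr.mean(0)],.021))
sp=(box(0,80,170,270)&(hsv[...,0]>45)&(hsv[...,0]<85)&(hsv[...,1]>100))
rr=np.argwhere(sp);w=ray2z("wrist",rr,0)[:,:2]*1000;print("spot",cv2.minEnclosingCircle(w.astype(np.float32)),w.mean(0),rr.min(0))
E
```

```text
z pct [-0.00154979 -0.00054604  0.00094104  0.04198203  0.04585926]
2320 0.04163063871472006
gauge rect ((493.1623840332031, -28.466686248779297), (194.53179931640625, 42.64963912963867), 13.994561195373535)
-1 [-96.78047082 -96.18899548 -68.79436747 -40.00647158 -39.04028879] [-20.6234053  -19.31559884   0.9837607   20.32444177  20.99845759]
1 [37.21763499 38.51685376 67.70400809 95.74258123 96.92355838] [-20.27683794 -19.18245035   1.13764634  20.35562397  21.1706479 ]
ang 0.24425112
orange 770 ((420.4456787109375, -44.354034423828125), (44.145694732666016, 43.363677978515625), 13.762458801269531)
orange 772 ((566.0450439453125, -7.68511962890625), (41.51729965209961, 43.47826385498047), 14.34554672241211)
cap z [0.01448382 0.01712326 0.33959603]
cap circ ((547.36669921875, -107.43318176269531), 84.4515380859375)
dome 462 [222.67316017 226.2965368 ] [[ 0.55275749 -0.15815566  0.021     ]]
spot ((452.68316650390625, 110.88027954101562), 47.86824035644531) [452.55523813 111.29230367] [  0 187]
```

```bash
python3 - <<'E'
from h import *
import rig
print([n for n in dir(rig) if not n.startswith('__')], getattr(rig,'tip_extent',None))
im=cv2.imread("pics/w2.png");d=np.load("w2.npy")
def box(r0,r1,c0,c1):
    m=np.zeros(d.shape,bool);m[r0:r1,c0:c1]=1;return m
P=cloud("wrist",d,box(195,240,200,256));B=P[(P[:,2]>.011)&(P[:,2]<.035)]
print("cap",cv2.minEnclosingCircle((B[:,:2]*1000).astype(np.float32)),np.percentile(B[:,0],[1,99]),np.percentile(B[:,1],[1,99]))
P=cloud("wrist",d,box(220,300,180,330));F=P[P[:,2]>.2]
print("fingers z min",np.percentile(F[:,2],[.2,1,5]), get_obs()["tool_pos"])
o=get_obs();R=cv2.Rodrigues(o["tool_rot"])[0];L=(F-o["tool_pos"])@R
L=L[L[:,2]>-0.01]
for s in(-1,1):
    k=L[L[:,1]*s>0]*1000;print(s,np.round(np.percentile(k,[1,10,50,90,99],axis=0),1).tolist())
E
```

```text
['IKError', 'close_job', 'get_calibration', 'get_image', 'get_obs', 'look_for', 'place_of', 'regions_of', 'tip_extent'] 0.019
cap ((552.898193359375, -157.6110076904297), 35.04299545288086) [0.5201686  0.58524067] [-0.18658773 -0.12448512]
fingers z min [0.33402503 0.33615557 0.340503  ] [ 0.55155953 -0.02855338  0.3508206 ]
-1 [[-11.6, -28.8, -9.7], [-4.2, -27.0, -7.9], [5.9, -18.8, 0.8], [9.8, -15.3, 11.4], [10.2, -15.2, 16.1]]
1 [[-11.7, 14.6, -9.9], [-4.1, 14.7, -8.0], [5.9, 18.2, 0.7], [9.8, 26.5, 11.3], [10.2, 28.2, 16.3]]
```

jog_arm:
  commands:
    - [0.0065,-0.035,-0.04,0,0,0.052]
    - [0.0065,-0.035,-0.045,0,0,0.052]
    - [0.0065,-0.035,-0.05,0,0,0.052]
    - [0.0065,-0.035,-0.05,0,0,0.052]
    - [0.0065,-0.035,-0.05,0,0,0.052]
    - [0,0,0,0,0,0]
    - [0,0,0,0,0,0]
    - [0,0,0,0,0,0]

```text
time_s: 3.5
tool_pos: [0.5832, -0.2109, 0.1113]
tool_rot: [1.461, 2.779, 0.011]
wrist_force: [-0.3, -1.1, -0.1]
finger_gap: 0.351
```

```bash
cat >> h.py <<'E'
G=np.array([.4932,-.0276]);A=.2455
X=np.array([np.cos(A),np.sin(A)]);Y=np.array([-X[1],X[0]])
def rep():
    o=get_obs();p=np.array(o["tool_pos"]);h=head();q=p[:2]-G
    R=cv2.Rodrigues(o["tool_rot"])[0]
    print("t",o["time_s"],"p",np.round(p,4),"head",round(h,4),"dhead",round(h-np.pi/2-A,4),"tilt",np.round(R[:2,2],4),"across/along",np.round([q@X*1000,q@Y*1000],1),"F",np.round(o["wrist_force"],1))
def look(fn):
    im,d=get_image("wrist");cv2.imwrite(f"pics/{fn}.png",im);np.save(fn+".npy",d);return im,d
def capfix(d,lo=.010,hi=.035,verbose=1):
    o=get_obs();p=np.array(o["tool_pos"]);h=head()
    P=cloud("wrist",d,np.ones(d.shape,bool))
    e=p[:2]+.045*np.array([np.cos(h),np.sin(h)])
    B=P[(P[:,2]>lo)&(P[:,2]<hi)]
    f=(B[:,:2]-p[:2])@np.array([np.cos(h),np.sin(h)])
    B=B[(np.hypot(*(B[:,:2]-e).T)<.055)&(f>.0125)]
    (cx,cy),r=cv2.minEnclosingCircle((B[:,:2]*1000).astype(np.float32))
    c=np.array([cx,cy])/1000;q=c-G
    print("cap",np.round(c,4),"r",round(r,1),len(B),"across/along",np.round([q@X*1000,q@Y*1000],1))
    return c,r
E
python3 - <<'E'
from h import *
rep();im,d=look("w3");capfix(d)
E
```

```text
t 3.5 p [ 0.5832 -0.2109  0.1113] head 2.1739 dhead 0.3576 tilt [0.005  0.0055] across/along [  42.8 -199.7] F [-0.3 -1.1 -0.1]
cap [ 0.5534 -0.1585] r 35.1 7386 across/along [  26.5 -141.6]
```

View pics/w3.png

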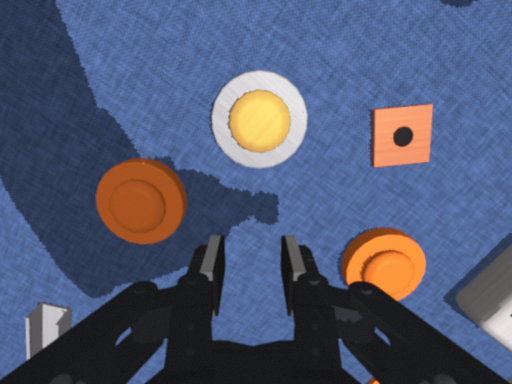

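jog_arm:
  commands:
    - [0,0.003,-0.02,0,0,0]
    - [0,0.003,-0.02,0,0,0]
    - [0,0.003,-0.02,0,0,0]
    - [0,0,-0.01,0,0,0]
    - [0,0,-0.008,0,0,0]
    - [0,0,-0.003,0,0,0]
    - [0,0,0,0,0,0]
    - [0,0,0,0,0,0]

```text
time_s: 4.55
tool_pos: [0.5845, -0.1997, 0.027]
tool_rot: [1.455, 2.778, 0.011]
wrist_force: [-0.0, -0.1, -0.4]
finger_gap: 0.347
```

```bash
python3 - <<'E'
from h import *
rep();im,d=look("w4");capfix(d)
E
```

```text
t 4.55 p [ 0.5845 -0.1997  0.027 ] head 2.1765 dhead 0.3602 tilt [0.0083 0.0036] across/along [  46.7 -189.1] F [-0.  -0.1 -0.4]
cap [ 0.5529 -0.1582] r 35.0 17614 across/along [  26.2 -141.2]
```

View pics/w4.png

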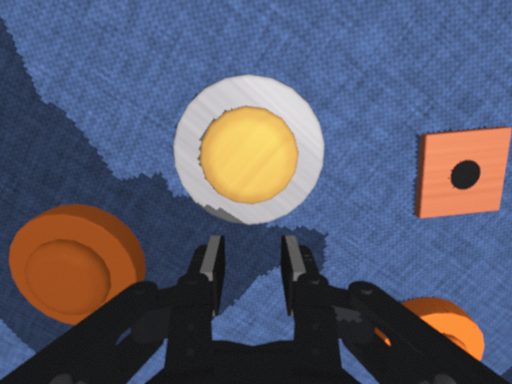

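jog_arm:
  commands:
    - [-0.003,0.004,-0.002,0,0,0]
    - [-0.0042,0.0056,-0.001,0,0,0]
    - [-0.0042,0.0056,0,0,0,0]
    - [-0.0042,0.0056,0,0,0,0]
    - [-0.0042,0.0056,0,0,0,0]
    - [-0.0042,0.0056,0,0,0,0]
    - [-0.0042,0.0056,0,0,0,0]
    - [-0.002,0.003,0,0,0,0]

```text
time_s: 5.6
tool_pos: [0.5528, -0.1567, 0.0249]
tool_rot: [1.454, 2.776, 0.01]
wrist_force: [-0.3, -1.8, -0.2]
finger_gap: 0.347
```

```bash
python3 - <<'E'
from h import *
rep();im,d=look("w5");capfix(d)
E
```

```text
t 5.6 p [ 0.5528 -0.1567  0.0249] head 2.1765 dhead 0.3602 tilt [0.0102 0.0021] across/along [  26.4 -139.7] F [-0.3 -1.8 -0.2]
cap [ 0.5281 -0.1226] r 35.1 16399 across/along [  10.7 -100.6]
```

View pics/w5.png

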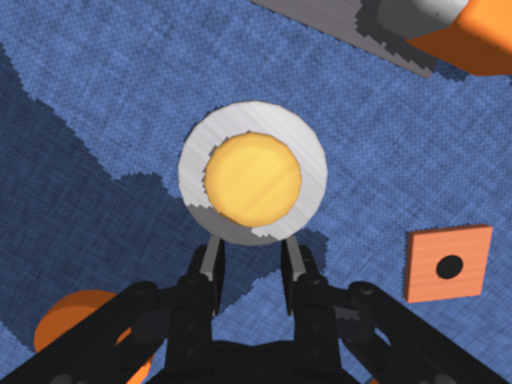

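jog_arm:
  commands:
    - [-0.0035,0.005,0,0,0,0]
    - [-0.0035,0.005,0,0,0,0]
    - [-0.0035,0.005,0,0,0,0]
    - [-0.0035,0.005,0,0,0,0]
    - [-0.0025,0.003,0,0,0,0]
    - [0,0,0,0,0,0]
    - [0.003,-0.004,0,0,0,0]
    - [0,0,0,0,0,0]

```text
time_s: 6.65
tool_pos: [0.5381, -0.1361, 0.0249]
tool_rot: [1.454, 2.776, 0.011]
wrist_force: [0.0, -0.3, -0.1]
finger_gap: 0.35
```

```bash
python3 - <<'E'
from h import *
rep();im,d=look("w6");c,r=capfix(d);print(c-.046*Y-get_obs()["tool_pos"][:2])
E
```

```text
t 6.65 p [ 0.5381 -0.1361  0.0249] head 2.1766 dhead 0.3603 tilt [0.0099 0.0027] across/along [  17.2 -116.1] F [ 0.  -0.3 -0.1]
cap [ 0.5108 -0.0978] r 34.9 17465 across/along [ -0.  -72.3]
[-0.01609128 -0.00645634]
```

jog_arm:
  commands:
    - [0.001,-0.004,0,0,0,0]
    - [-0.004,-0.002,0,-0.001,0.003,-0.09]
    - [-0.005,-0.001,0,-0.001,0.003,-0.09]
    - [-0.005,0.0,0,-0.001,0.004,-0.09]
    - [-0.003,0.0,0,0,0,-0.09]
    - [0,0,0,0,0,0]
    - [0,0,0,0,0,0]
    - [0,0,0,0,0,0]

```text
time_s: 7.7
tool_pos: [0.522, -0.1448, 0.0246]
tool_rot: [1.942, 2.469, -0.003]
wrist_force: [0.1, 0.2, -0.9]
finger_gap: 0.349
```

```bash
python3 - <<'E'
from h import *
rep();im,d=look("w7");c,r=capfix(d)
# gauge from this view
P=cloud("wrist",d,np.ones(d.shape,bool))
q=P[:,:2]-G;a=q@X*1000;b=q@Y*1000
for s in(-1,1):
  for lo,hi in((.039,.045),(.028,.038),(.012,.028)):
    k=(np.abs(b)<12)&(a*s>25)&(a*s<100)&(P[:,2]>lo)&(P[:,2]<hi)
    if k.sum()>20: print(s,lo,k.sum(),np.percentile(a[k]*s,[.5,2,50]))
E
```

```text
t 7.7 p [ 0.522  -0.1448  0.0246] head 1.8087 dhead -0.0076 tilt [-0.0008 -0.0015] across/along [  -0.5 -120.7] F [ 0.1  0.2 -0.9]
cap [ 0.511 -0.098] r 35.0 17703 across/along [  0.1 -72.6]
-1 0.039 31 [56.9143697  60.65697017 72.57870726]
-1 0.028 55 [37.49851274 37.53878065 38.19401367]
-1 0.012 149 [37.46485615 37.54430288 38.02274812]
1 0.028 25 [35.46463749 35.48152461 35.96148597]
1 0.012 133 [35.31719648 35.51138297 35.97035721]
```

View pics/w7.png

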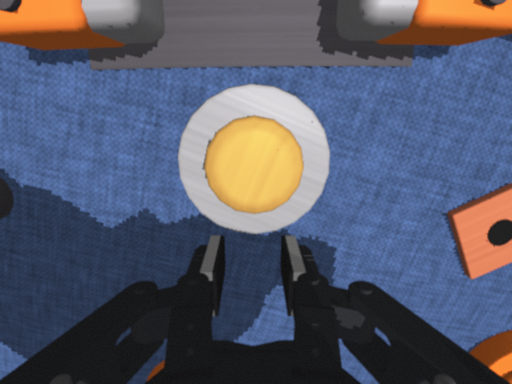

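jog_arm:
  commands:
    - [-0.0015,0.0028,0,0,0,0.0076]
    - [-0.001,0.004,0,0,0,0]
    - [-0.001,0.004,0,0,0,0]
    - [-0.001,0.004,0,0,0,0]
    - [-0.0007,0.003,0,0,0,0]
    - [0,0,0,0,0,0]
    - [0,0,0,0,0,0]
    - [0,0,0,0,0,0]

```text
time_s: 8.75
tool_pos: [0.5167, -0.1257, 0.0247]
tool_rot: [1.93, 2.478, -0.003]
wrist_force: [-0.3, -1.6, -0.6]
finger_gap: 0.347
```

```bash
cat >> h.py <<'E'
def jaws(d):
    P=cloud("wrist",d,np.ones(d.shape,bool))
    q=P[:,:2]-G;a=q@X*1000;b=q@Y*1000
    for s in(-1,1):
        k=(np.abs(b)<15)&(a*s>30)&(a*s<45)&(P[:,2]>.012)&(P[:,2]<.034)
        if k.sum()<20: continue
        out=[]
        for b0 in range(-15,15,5):
            j=k&(b>=b0)&(b<b0+5)
            if j.sum()>15: out.append((b0,int(j.sum()),round(float(np.percentile(a[j],50)),2)))
        print("jaw",s,out)
E
python3 - <<'E'
from h import *
rep();im,d=look("w8");c,r=capfix(d);jaws(d)
E
```

```text
t 8.75 p [ 0.5167 -0.1257  0.0247] head 1.818 dhead 0.0018 tilt [-0.0005 -0.0021] across/along [  -1.1 -100.9] F [-0.3 -1.6 -0.6]
cap [ 0.5027 -0.0706] r 47.9 16770 across/along [ -1.3 -44. ]
jaw -1 [(-15, 226, -38.14), (-10, 229, -38.09), (-5, 243, -38.08), (0, 251, -38.1), (5, 232, -38.16), (10, 70, -38.22)]
jaw 1 [(-15, 224, 36.07), (-10, 229, 35.88), (-5, 252, 35.91), (0, 254, 35.92), (5, 248, 35.92), (10, 76, 35.82)]
```

View pics/w8.png

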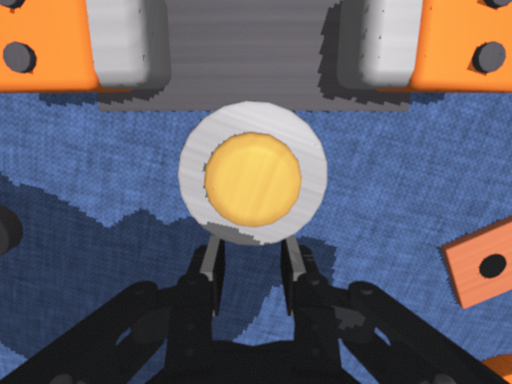

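```bash
cat >> h.py <<'E'
def dome(d,im):
    hsv=cv2.cvtColor(im,cv2.COLOR_BGR2HSV)
    m=(hsv[...,0]>17)&(hsv[...,0]<32)&(hsv[...,1]>110)&(hsv[...,2]>60)
    m[:40]=0
    m=cv2.morphologyEx(m.astype(np.uint8),cv2.MORPH_OPEN,np.ones((5,5)))>0
    P=cloud("wrist",d,m);P=P[(P[:,2]>.0165)&(P[:,2]<.03)]
    (cx,cy),r=cv2.minEnclosingCircle((P[:,:2]*1000).astype(np.float32))
    c=np.array([cx,cy])/1000;q=c-G
    print("dome",np.round(c,4),"r",round(r,1),len(P),"across/along",np.round([q@X*1000,q@Y*1000],1))
    P=cloud("wrist",d,np.ones(d.shape,bool))
    P=P[(P[:,2]>.010)&(P[:,2]<.0185)];v=P[:,:2]-c;f=np.hypot(*v.T)
    o=get_obs();h=head();ff=(P[:,:2]-o["tool_pos"][:2])@np.array([np.cos(h),np.sin(h)])
    P=P[(f<.0365)&(ff>.0125)]
    (cx,cy),r=cv2.minEnclosingCircle((P[:,:2]*1000).astype(np.float32))
    c=np.array([cx,cy])/1000;q=c-G
    print("brim",np.round(c,4),"r",round(r,1),len(P),"across/along",np.round([q@X*1000,q@Y*1000],1))
E
python3 - <<'E'
from h import *
dome(np.load("w8.npy"),cv2.imread("pics/w8.png"))
E
```

```text
dome [ 0.5062 -0.0857] r 21.3 6918 across/along [ -1.5 -59.5]
brim [ 0.5065 -0.0858] r 35.0 9262 across/along [ -1.2 -59.7]
```

jog_arm:
  commands:
    - [-0.0012,0.0048,0,0,0,0]
    - [-0.0012,0.0048,0,0,0,0]
    - [-0.0012,0.0048,0,0,0,0]
    - [-0.0012,0.0048,0,0,0,0]
    - [-0.0012,0.0048,0,0,0,0]
    - [-0.0007,0.0028,0,0,0,0]
    - [0,0,0,0,0,0]
    - [0,0,0,0,0,0]

```text
time_s: 9.8
tool_pos: [0.5094, -0.0969, 0.0247]
tool_rot: [1.93, 2.478, -0.003]
wrist_force: [0.7, 0.4, -0.2]
finger_gap: 0.349
```

```bash
python3 - <<'E'
from h import *
rep();im,d=look("w9");dome(d,im);jaws(d)
E
```

```text
t 9.8 p [ 0.5094 -0.0969  0.0247] head 1.8182 dhead 0.0019 tilt [-0.0006 -0.0022] across/along [ -1.2 -71.2] F [ 0.7  0.4 -0.2]
dome [ 0.4991 -0.0568] r 21.4 6928 across/along [ -1.4 -29.8]
brim [ 0.4992 -0.0575] r 35.1 9257 across/along [ -1.4 -30.5]
jaw -1 [(-15, 198, -38.13), (-10, 183, -38.03), (-5, 201, -37.94), (0, 207, -37.99), (5, 209, -38.06), (10, 213, -38.18)]
jaw 1 [(-15, 167, 35.86), (-10, 193, 35.82), (-5, 204, 35.82), (0, 209, 35.88), (5, 218, 35.93), (10, 217, 36.03)]
```

View pics/w9.png

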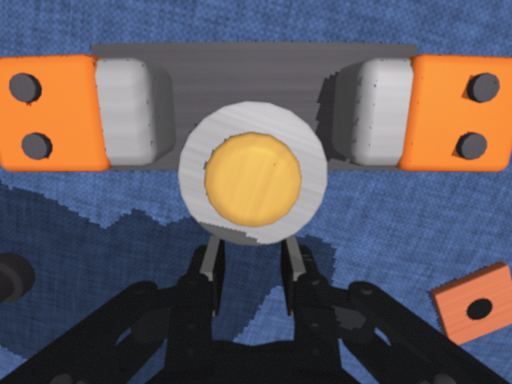

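jog_arm:
  commands:
    - [-0.0011,0.0049,0,0,0,0]
    - [-0.0011,0.0049,0,0,0,0]
    - [-0.0011,0.0049,0,0,0,0]
    - [-0.0012,0.0048,0,0,0,0]
    - [-0.0012,0.0048,0,0,0,0]
    - [-0.0012,0.0048,0,0,0,0]
    - [0,0,0,0,0,0]
    - [0,0,0,0,0,0]

```text
time_s: 10.85
tool_pos: [0.5019, -0.0657, 0.0247]
tool_rot: [1.93, 2.478, -0.003]
wrist_force: [1.2, -0.5, 0.1]
finger_gap: 0.349
```

```bash
python3 - <<'E'
from h import *
rep();im,d=look("w10");dome(d,im);jaws(d)
E
```

```text
t 10.85 p [ 0.5019 -0.0657  0.0247] head 1.8183 dhead 0.002 tilt [-0.0006 -0.002 ] across/along [ -0.8 -39. ] F [ 1.2 -0.5  0.1]
dome [ 0.4915 -0.0259] r 21.4 6932 across/along [-1.2  2. ]
brim [ 0.4919 -0.0257] r 35.1 9244 across/along [-0.8  2.2]
jaw -1 [(-15, 165, -38.08), (-10, 248, -38.01), (-5, 265, -37.98), (0, 293, -37.93), (5, 289, -38.04), (10, 286, -38.17)]
jaw 1 [(-15, 132, 36.24), (-10, 190, 36.13), (-5, 226, 36.04), (0, 248, 36.04), (5, 221, 36.03), (10, 213, 35.99)]
```

View pics/w10.png

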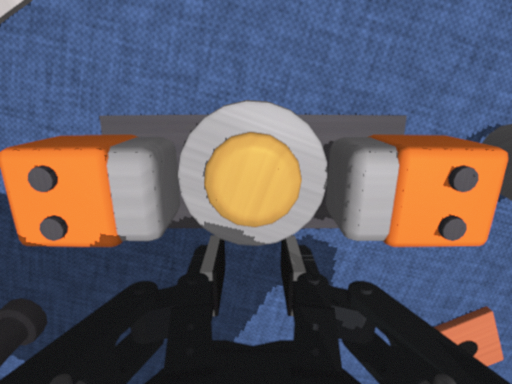

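```bash
python3 - <<'E'
from h import *
d=np.load("w10.npy");o=get_obs()
P=cloud("wrist",d,np.ones(d.shape,bool));R=cv2.Rodrigues(o["tool_rot"])[0];L=(P-o["tool_pos"])@R*1000
m=(np.abs(L[:,0])<25)&(L[:,2]<15)
for lo in range(15,80,5):
    k=m&(np.abs(L[:,1])>=lo)&(np.abs(L[:,1])<lo+5)
    if k.sum(): print(lo,k.sum(),"lowest world z mm",round(1000*np.percentile(P[k,2],1),1))
E
```

```text
15 5945 lowest world z mm 13.2
20 3518 lowest world z mm 14.4
25 1250 lowest world z mm 14.7
30 1406 lowest world z mm 48.0
35 3150 lowest world z mm 19.4
40 5127 lowest world z mm 38.5
45 5382 lowest world z mm 38.9
50 2744 lowest world z mm 38.7
55 2005 lowest world z mm 39.7
60 814 lowest world z mm 40.8
65 270 lowest world z mm 40.6
70 256 lowest world z mm 40.7
75 207 lowest world z mm 40.5
```

```bash
python3 - <<'E'
from h import *
d=np.load("w7.npy");o=get_obs()
P=cloud("wrist",d,np.ones(d.shape,bool));R=cv2.Rodrigues(o["tool_rot"])[0];L=(P-o["tool_pos"])@R*1000
m=(L[:,0]<25)&(L[:,2]<5)
for lo in range(15,80,5):
    k=m&(np.abs(L[:,1])>=lo)&(np.abs(L[:,1])<lo+5)
    if k.sum(): print(lo,k.sum(),"lowest world z mm",np.round(1000*np.percentile(P[k,2],[0,1,5]),1))
E
```

```text
15 5228 lowest world z mm [19.8 21.6 27.9]
20 3060 lowest world z mm [19.7 21.7 29. ]
25 1013 lowest world z mm [19.7 20.4 22.9]
30 1406 lowest world z mm [46.4 48.2 49.9]
35 2913 lowest world z mm [49.3 51.4 55.3]
40 4973 lowest world z mm [51.  53.9 59.2]
45 5188 lowest world z mm [52.5 57.4 61.3]
50 2518 lowest world z mm [62.6 65.7 70. ]
55 1640 lowest world z mm [73.2 76.8 79.9]
60 560 lowest world z mm [85.2 87.1 88.7]
65 1 lowest world z mm [95.9 95.9 95.9]
```

jog_arm:
  commands:
    - [0.0003,-0.001,0.0015,0,0,0]
    - [0,0,0.002,0,0,0]
    - [-0.0012,0.0048,0,0,0,0]
    - [-0.0012,0.0048,0,0,0,0]
    - [-0.0012,0.0048,0,0,0,0]
    - [-0.0012,0.0048,0,0,0,0]
    - [-0.0012,0.0048,0,0,0,0]
    - [0,0,0,0,0,0]

```text
time_s: 11.9
tool_pos: [0.496, -0.0414, 0.0287]
tool_rot: [1.93, 2.477, -0.004]
wrist_force: [-0.4, -1.1, 0.3]
finger_gap: 0.351
```

```bash
python3 - <<'E'
from h import *
rep();im,d=look("w11");dome(d,im);jaws(d)
E
```

```text
t 11.9 p [ 0.496  -0.0414  0.0287] head 1.818 dhead 0.0017 tilt [-0.0002 -0.0027] across/along [ -0.6 -14.1] F [-0.4 -1.1  0.3]
dome [ 0.4857 -0.0016] r 21.3 6542 across/along [-0.9 27.1]
brim [ 0.4858 -0.0015] r 34.9 8805 across/along [-0.8 27.1]
jaw -1 [(-15, 97, -38.18), (-10, 126, -38.17), (-5, 125, -38.18), (0, 127, -38.14), (5, 139, -38.14), (10, 194, -38.17)]
jaw 1 [(-15, 93, 36.18), (-10, 110, 36.16), (-5, 117, 36.18), (0, 127, 36.15), (5, 139, 36.15), (10, 160, 36.15)]
```

View pics/w11.png

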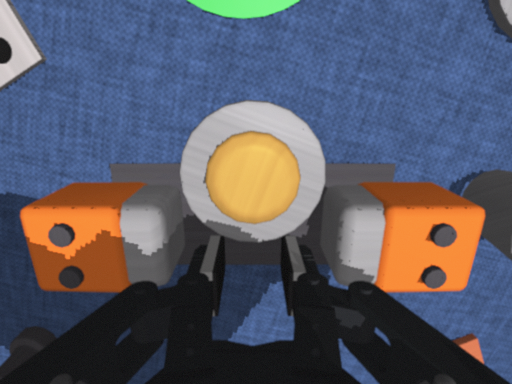

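jog_arm:
  commands:
    - [-0.0013,0.0053,0,0,0,0]
    - [-0.0014,0.0058,0,0,0,0]
    - [-0.0014,0.0058,0,0,0,0]
    - [-0.0014,0.0058,0,0,0,0]
    - [-0.0014,0.0058,0,0,0,0]
    - [-0.0014,0.0058,0,0,0,0]
    - [-0.0014,0.0058,0,0,0,0]
    - [-0.0014,0.0058,0,0,0,0]

```text
time_s: 12.95
tool_pos: [0.4842, 0.0071, 0.0287]
tool_rot: [1.93, 2.476, -0.004]
wrist_force: [0.1, -1.8, -0.4]
finger_gap: 0.348
```

```bash
cat >> h.py <<'E'
def spot(im):
    hsv=cv2.cvtColor(im,cv2.COLOR_BGR2HSV)
    m=(hsv[...,0]>45)&(hsv[...,0]<85)&(hsv[...,1]>100)
    rr=np.argwhere(m);w=ray2z("wrist",rr,0)[:,:2]
    (cx,cy),r=cv2.minEnclosingCircle((w*1000).astype(np.float32));c=np.array([cx,cy])/1000;q=c-G
    print("spot",np.round(c,4),"r",round(r,1),"across/along",np.round([q@X*1000,q@Y*1000],1),"rows",rr[:,0].min(),rr[:,0].max())
E
python3 - <<'E'
from h import *
rep();im,d=look("w12");dome(d,im);spot(im)
E
```

```text
t 12.95 p [0.4842 0.0071 0.0287] head 1.8173 dhead 0.001 tilt [-0.0001 -0.0031] across/along [-0.3 35.8] F [ 0.1 -1.8 -0.4]
dome [0.4737 0.0474] r 21.3 6544 across/along [-0.7 77.5]
brim [0.4738 0.0476] r 34.8 8755 across/along [-0.6 77.7]
spot [0.4525 0.1119] r 47.5 across/along [ -5.6 145.2] rows 0 119
```

View pics/w12.png

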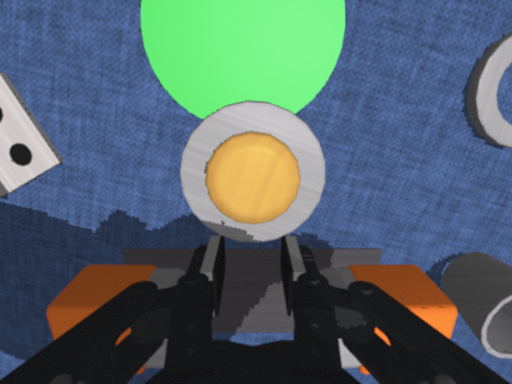

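jog_arm:
  commands:
    - [-0.0018,0.0055,0,0,0,0]
    - [-0.0019,0.0058,0,0,0,0]
    - [-0.0019,0.0058,0,0,0,0]
    - [-0.0019,0.0058,0,0,0,0]
    - [-0.0019,0.0058,0,0,0,0]
    - [-0.0019,0.0058,0,0,0,0]
    - [-0.0019,0.0058,0,0,0,0]
    - [-0.0019,0.0058,0,0,0,0]

```text
time_s: 14.0
tool_pos: [0.4679, 0.0568, 0.0287]
tool_rot: [1.931, 2.477, -0.004]
wrist_force: [0.6, -1.5, -0.1]
finger_gap: 0.353
```

```bash
python3 - <<'E'
from h import *
rep();im,d=look("w13");dome(d,im);spot(im)
E
```

```text
t 14.0 p [0.4679 0.0568 0.0287] head 1.8173 dhead 0.001 tilt [-0.0004 -0.0027] across/along [-4.1 88.1] F [ 0.6 -1.5 -0.1]
dome [0.4572 0.0971] r 21.3 6528 across/along [ -4.6 129.7]
brim [0.4574 0.0971] r 34.9 8766 across/along [ -4.4 129.7]
spot [0.4526 0.1117] r 47.6 across/along [ -5.6 145. ] rows 37 194
```

Remaining push: about (-4.8, +14.6) mm. Then I back off.

jog_arm:
  commands:
    - [-0.0014,0.0044,0,0,0,0]
    - [-0.0014,0.0044,0,0,0,0]
    - [-0.0012,0.0036,0,0,0,0]
    - [-0.0004,0.0014,0,0,0,0]
    - [0,0,0,0,0,0]
    - [0.0015,-0.006,0,0,0,0]
    - [0.0025,-0.01,0,0,0,0]
    - [0,0,0,0,0,0]

```text
time_s: 15.05
tool_pos: [0.4671, 0.0551, 0.0285]
tool_rot: [1.931, 2.478, -0.003]
wrist_force: [0.0, 0.9, 0.6]
finger_gap: 0.353
```

```bash
python3 - <<'E'
from h import *
rep();im,d=look("w14");dome(d,im);spot(im)
E
```

```text
t 15.05 p [0.4671 0.0551 0.0285] head 1.8178 dhead 0.0015 tilt [-0.0009 -0.0017] across/along [-5.3 86.6] F [0.  0.9 0.6]
dome [0.4525 0.1122] r 21.2 7315 across/along [ -5.5 145.5]
brim [0.4526 0.1118] r 35.2 10303 across/along [ -5.5 145.1]
spot [0.4528 0.1114] r 47.6 across/along [ -5.4 144.7] rows 34 222
```

View pics/w14.png

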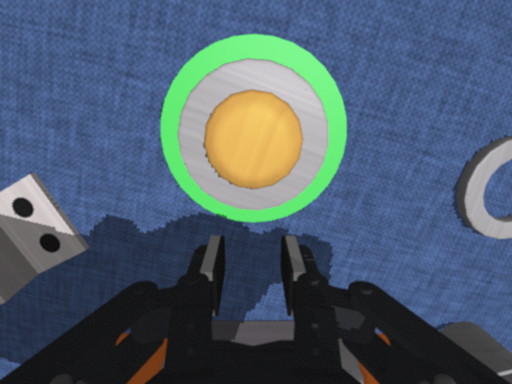

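The cap is centred on the spot at (254,130), with a green margin all round and the fingers clear of it. Now I lift away.

jog_arm:
  commands:
    - [0,0,0.02,0,0,0]
    - [0,0,0.04,0,0,0]
    - [0,0,0.05,0,0,0]
    - [0,0,0.05,0,0,0]
    - [0,0,0.05,0,0,0]
    - [0,0,0.0,0,0,0]
    - [0,0,0,0,0,0]
    - [0,0,0,0,0,0]

```text
time_s: 16.1
tool_pos: [0.4637, 0.0559, 0.2422]
tool_rot: [-1.929, -2.473, 0.005]
wrist_force: [0.1, -1.0, -0.1]
finger_gap: 0.348
```

```bash
python3 - <<'E'
from h import *
rep();im,d=look("w15");dome(d,im);spot(im)
t,_=get_image("scene");cv2.imwrite("pics/s15.png",np.hstack([t,cv2.imread("pics/scene0.png")])[:, :] if 0 else t)
E
```

```text
t 16.1 p [0.4637 0.0559 0.2422] head 1.8168 dhead 0.0005 tilt [-0.0057  0.0003] across/along [-8.3 88.2] F [ 0.1 -1.  -0.1]
dome [0.4522 0.1119] r 20.9 1081 across/along [ -5.9 145.2]
brim [0.4527 0.1115] r 35.1 1777 across/along [ -5.5 144.8]
spot [0.4528 0.1111] r 47.7 across/along [ -5.5 144.4] rows 73 154
```

View pics/s15.png

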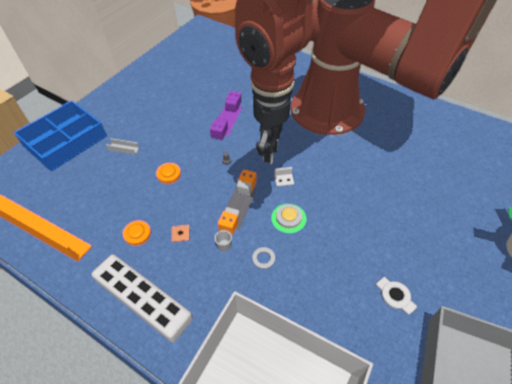

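View pics/w15.png

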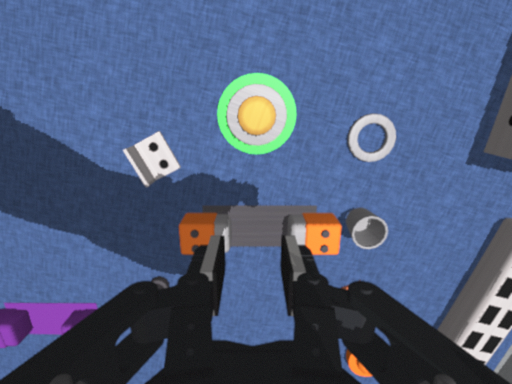

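The cap lies centred on the spot: (289,215) in the scene view and (257,114) in the wrist view. Every other sample is at the same scene pixels as before, and the hand is high and clear, so I hand the job in.

```bash
python3 -c "
from rig import *
print(close_job())"
```

```text
the job is handed in; nothing more can be done
None
```

I pushed the steel cap with the brass dome through the gauge and onto the green spot, using two part-open fingertips as a cradle. It was never gripped or lifted. The push took 16 s of the 54 s, and the job is handed in.

- **Position:** in the last wrist picture the cap and spot centres are less than 1 mm apart (12 mm is allowed), and green shows all round the brim.
- **Passage:** the cap stayed within about 0.3 mm of the middle of the jaws as measured. The wrist force was under 2 N in every reading, but I only read it at the end of each move.
- **Other samples:** they all show at the same places as before in the scene picture, checked by eye only.
- **Hand:** it ended 0.24 m above the table, touching nothing.
- **Disagreement:** the first, distant look put the gauge's centre line about 1 mm away from where the close-up looks put it. I used the close-up value for the passage.

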